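# Load a battery pack into the spring-fed stack magazine of the test bench

### The job

Load the blue battery pack that lies on the bench into the stack magazine, on top of the pack that is already in there: lay it flat, label up, with its brass contacts at the magazine's red end, and press it down against the spring until both spring catches have snapped shut over it, then let go. Do not disturb the multimeter, the screwdriver or the jar.

Things in the scene. Friction and masses are not known exactly. Their poses are not given: they have to be found in the camera images.
- pack: The loose blue battery pack to load, lying flat on the bench label up: a rigid block 76 (its x) x 42 (its y) x 16 (its z) mm, about 110 g. Origin at the centre of its underside, z up. Three brass contacts on a black strip on its top face near the +x end; white paper label on the rest.
- pack_contacts (a point): Point among the brass contacts of the loose pack: 29 mm from its centre along its +x, at the height of its top face.
- loaded_pack: An identical blue pack, already in the magazine, lying on the follower with its top face against the undersides of the catches; its contacts are at the red end. Origin at the centre of its underside.
- magazine: Stack magazine bolted to the bench; origin at the centre of its underside on the bench, z up, +x to its red end. Base 140 (x) x 84 (y) x 10 mm. Four grey L-shaped corner guides rise to 78 mm and enclose 80 (x) x 46 (y) mm, 2 mm more than the pack all round. Both long sides (+-y) are open between the guides over the middle 60 mm, so fingers holding a pack by its long sides can go down with it.
- magazine_mouth (a point): Centre of the magazine's mouth, 85 mm above its origin, level with the tops of the corner guides, which flare outwards by about 4 mm from 78 mm up. A pack lowered in here stops on the sloping catches with its underside about 72 mm above the bench.
- seat (a point): Centre of the underside of a seated top pack, 46 mm above the magazine's origin. Pushed down, the new pack spreads the catches and drives the pack below and the follower down; when its underside is below 46 mm (top below 62) the catches snap in over it. About 8 mm more travel is left. Pressing takes 7 to 8 N for the spring plus a few N for the catches. Let go, it rises against the catches.
- red_end (a point): Top of the red catch at the magazine's red end, 55 mm from the centre along +x and 71 mm up. A red housing block under it reaches 67 mm from the centre; at the opposite end the same in black.
- follower (a joint): Spring follower (orange) under the stack, in m, growing as it is pushed down: 0 with the one pack in it, 0.016 with two packs held under the catches; end stops at -0.016 and 0.024. Spring force about 5.3 N at 0, 7.2 N at 0.016.
- catch_red (a joint): Steel spring catch, 13 mm wide, in the middle of the red (+x) end, in m: 0 shut, grows as it is pushed outwards (0.0015 to 0.0055 while a pack passes), springs back by itself. Shut, it juts 5.5 mm inside the guides; flat underside 62 mm above the bench, inner face sloping up and outwards (28 deg from vertical) to about 76 mm.
- catch_black (a joint): The same catch at the black (-x) end, same values.
- multimeter: Yellow and black handheld multimeter lying on the bench, 150 (x) x 74 (y) x 43 mm. Origin at the centre of its underside. A bystander.
- screwdriver: Screwdriver lying on the bench along its x, handle to -x, about 200 mm long and 26 mm thick, origin under its middle. A bystander.
- jar: Small jar with a lid standing on the bench, 44 mm across and 70 mm high. Origin at the centre of its underside. A bystander.

How it is judged:
By the outcome, as a careful person would: the job done as asked, in the order asked, and still so for the second after the job is handed in, with the robot touching nothing.
It also fails if it takes over 42 s, if anything falls off the work surface, if the arm or the gripper's body presses on something with over 40 N, if the wrist force passes 120 N, or if a joint passes its speed limit or range.

### The arm

A 6-joint arm with a two-finger parallel gripper is mounted at the origin on the work surface. World frame = base frame: x ahead of the robot, y to its left, z up, the work surface at z = 0. Lengths are in m, angles in rad, forces in N, time in s.
With the tool pointing down it reaches from about 0.375 to 0.975 m from the base axis. Payload 3.8 kg.
Tool frame: the origin (TCP) lies midway between the tips of the shut fingers; the grasp point (between the pads) lies 19 mm behind it; z points along the fingers, y is the line along which they close (so a half turn about z gives the same grasp; the last joint's range is limited). The gripper opens to 85 mm and grips with 20 to 120 N. Pads are 22 mm wide; open, the fingers measure 114 mm over their backs; the gripper's body (76 mm by 85 mm) begins 54 mm behind the grasp point. The pads swing forward as they close: fully open they stand 13 mm farther back than shut.
Start: joints at [1.284, 0.264, 1.604, -0, 1.274, -0.037], TCP at [0.167, 0.654, 0.203] pointing down, gripper open.
Joint ranges: [-2.63, 2.63], [-0.94, 2.18], [0.31, 2.57], [-1.31, 4.45], [0, 2.66], [-2.55, 2.55]. Speed limits (rad/s): [2.57, 2.57, 3.14, 3.14, 3.14, 3.14].

### API

Orientations are given as a rotation vector (axis times angle).
In Python, from workcell import read_state, vision, ticket gives the robot as it stands. The module is installed in compiled form; this text tells all that it offers.
- The arm moves only by the tool jog_arm, never from a script. Its arguments are lists of equal length, an entry for each row: "turn": the turn, a rotation vector about the tool's x, y, z in rad, a list of three; "delta_pos": the shift along the tool's x, y, z in m, a list of three; "gripper": the finger opening in m, from 0 to 0.0854. In form: {"turn": [[rx, ry, rz], ...], "delta_pos": [[dx, dy, dz], ...], "gripper": [gripper, ...]}. A call has 1 to 20 rows; each row shifts and turns the commanded pose from where the row before left it, along the tool's axes as they then stand; what a row does not reach is not made up. A row lasts 1/12 s, in which the tool goes at most 41.7 mm and 7.16 degrees, less where a joint would pass 70% of its speed; a pose out of reach is approached as far as the arm can. A call with a gripper value outside its range is refused whole. The fingers move at their own pace and stop on an object; "grip_force" is the grip in N (left out, the last holds). Time passes only in rows, so rows that do not move let the fingers close. It gives the time, the measured TCP pose, the force, the opening and the grip force at its end, in the units of the state.
- read_state(): the state, without advancing time (a new reading comes with each control period).
- vision.read_camera(name): name is "scene" or "side" or "wrist"; returns the picture (420x560x3 uint8, red, green, blue); there is no depth.
- vision.calibration(name): a dict with "vfov" (degrees; the focal length in pixels is half the picture's height over the tangent of half this angle, whatever the lens; pixels are square), "cx", "cy" (the principal point, pixels), "dist" ([k1, k2, p1, p2, k3] as OpenCV has them; the pictures are not rectified), "R" (3x3) and "t" (3): a world point X has camera coordinates R X + t; the wrist camera has in their place "mount" (4x4, takes a point from camera to tool coordinates, whose origin is the TCP and whose axes are the flange's). Camera axes: x right, y down, z forward; pixel columns grow to the right and rows downward; lengths in m; the calibration is good to about 2 mm. A picture is of the moment at which its call begins: read the wrist's pose just before it. calibration takes no time and is no camera call.
- ticket.finish_job(): hands the job in; it is judged then, once.
The state is a dict: "time": time; "q": joint angles; "joint_vel": joint speeds; "joint_torque": joint torques, N m; "tool_pos": TCP position; "tcp_rot": TCP orientation; "wrist_force": force on the tool from outside, world axes, zero at the start; "torque": the same for the moment, N m; "width": opening from 0.0 (shut) to 1.0 (fully open); "grip_force": force on a finger pad.
Only numpy, scipy, OpenCV 4.12 (cv2) and the standard library are available. Lean on these libraries where they do the work, as an engineer would, in place of code of your own. Each camera call takes 0.05 s, during which the arm holds its last target. There are 200 camera calls.

## Working session

There is one attempt and no reset: what is moved stays moved. The work goes in short steps, Python scripts to look and compute and a tool call to move; the robot and the scene stay as the last step left them, time stands still between calls to the robot, and variables do not carry over. Pictures are saved under pics/ and viewed, at most 10 in all, crops included, and the job is handed in when it is done.

Besides the shell and the picture viewer there is one more tool, called after ">>>" as name(argument=value, ...) on one line, values as JSON. jog_arm: Moves the arm, as the interface text tells. Its arguments: {"type":"object","properties":{"turn":{"type":"array","items":{"type":"array","items":{"type":"number"}}},"delta_pos":{"type":"array","items":{"type":"array","items":{"type":"number"}}},"gripper":{"type":"array","items":{"type":"number"}},"grip_force":{"type":"number"}},"required":["turn","delta_pos","gripper"]}

```bash
mkdir -p pics
python3 - <<'E'
from workcell import read_state, vision
import cv2, numpy as np, pickle
s=read_state(); print(s)
for n in ["scene","side","wrist"]:
    im=vision.read_camera(n); cv2.imwrite(f"pics/{n}0.png",im[:,:,::-1]); print(n,vision.calibration(n))
E
```

```text
{'time': 0.0, 'q': array([ 1.28409248e+00,  2.64756655e-01,  1.60538905e+00,  2.13292083e-05,
        1.27372273e+00, -3.69152842e-02]), 'joint_vel': array([-3.46531518e-05, -6.57854653e-04,  2.19561041e-04, -6.00625417e-04,
       -7.36545407e-04, -4.80222146e-04]), 'joint_torque': array([ 8.60085584e-04, -5.15099680e+01, -3.67313576e+01, -2.29100197e-04,
        1.27693152e-02, -2.08193177e-05]), 'tool_pos': array([0.16663445, 0.65327234, 0.20185163]), 'tcp_rot': array([-0.39130904, -3.11673536,  0.00352251]), 'wrist_force': array([ 0.57393917, -0.51067049,  0.19329579]), 'torque': array([ 0.0563967 ,  0.00247151, -0.0459289 ]), 'grip_force': 0.0, 'width': 1.0022705002081602}
scene {'vfov': 51.57701253614232, 'cx': 276.51964539319147, 'cy': 204.37298603002205, 'dist': array([-0.12598089,  0.        ,  0.        ,  0.        ,  0.        ]), 'R': array([[-0.65111738,  0.75890782, -0.01025124],
       [ 0.56160538,  0.47266521, -0.6791075 ],
       [-0.51053458, -0.44793585, -0.73396725]]), 't': array([ 0.32480869, -0.31411569,  1.34886008])}
side {'vfov': 46.08603778695638, 'cx': 277.1997292952111, 'cy': 207.5892898733512, 'dist': array([0.04115242, 0.        , 0.        , 0.        , 0.        ]), 'R': array([[-0.93057519, -0.36607665,  0.00420742],
       [-0.21894842,  0.54728762, -0.80779815],
       [ 0.29341337, -0.75263813, -0.58944418]]), 't': array([0.55945818, 0.14016627, 0.92841412])}
wrist {'vfov': 69.48909457201636, 'cx': 281.9093474915948, 'cy': 210.6289278936011, 'dist': array([0.01002935, 0.        , 0.        , 0.        , 0.        ]), 'mount': array([[ 2.76993944e-04, -9.57810093e-01, -2.87401722e-01,
         7.26619089e-02],
       [ 9.99999473e-01, -1.89414699e-05,  1.02691148e-03,
         9.60371373e-05],
       [-9.89029995e-04, -2.87401855e-01,  9.57809582e-01,
        -1.71535730e-01],
       [ 0.00000000e+00,  0.00000000e+00,  0.00000000e+00,
         1.00000000e+00]])}
```

View pics/scene0.png

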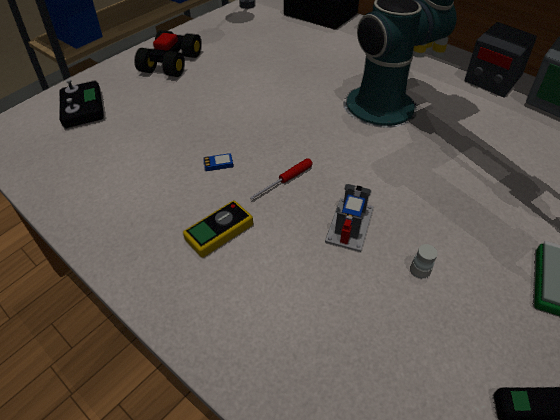

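View pics/side0.png

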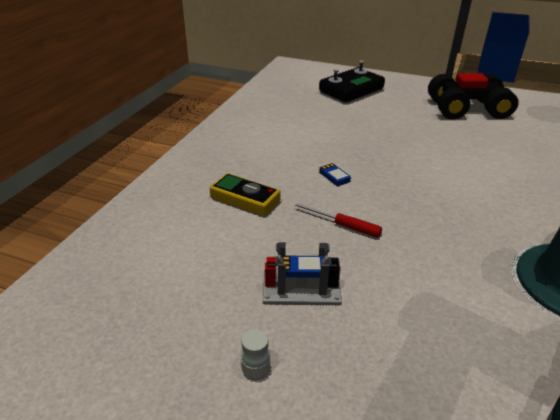

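```bash
cat > h.py <<'E'
import numpy as np, cv2
from workcell import read_state, vision
from scipy.spatial.transform import Rotation as Ro
def K(c):
    f=210/np.tan(np.radians(c['vfov']/2)); return np.array([[f,0,c['cx']],[0,f,c['cy']],[0,0,1]])
def cam(n,s=None):
    c=vision.calibration(n)
    if 'R' in c: return K(c),c['dist'],c['R'],c['t']
    T=np.eye(4);T[:3,:3]=Ro.from_rotvec(s['tcp_rot']).as_matrix();T[:3,3]=s['tool_pos']
    M=np.linalg.inv(T@c['mount']); return K(c),c['dist'],M[:3,:3],M[:3,3]
def ray(cm,px,z):
    k,d,R,t=cm; u=cv2.undistortPoints(np.array([[px]],float),k,d)[0,0]
    o=-R.T@t; r=R.T@np.array([u[0],u[1],1]); return o+r*(z-o[2])/r[2]
def proj(cm,X):
    k,d,R,t=cm; return cv2.projectPoints(np.atleast_2d(np.array(X,float)),cv2.Rodrigues(R)[0],t,k,d)[0][:,0]
E
python3 - <<'E'
from h import *
np.set_printoptions(precision=4,suppress=True)
a=cam('scene');b=cam('side')
for n,c,pts in [('scene',a,dict(pack=((218,159),.016),con=((207,160),.016),jar=((427,253),.07),red=((347,226),.071),blk=((361,189),.071),mm=((219,222),.043),sd1=((252,199),.01),sd2=((310,162),.013))),
 ('side',b,dict(pack=((335,172),.016),con=((327,167),.016),jar=((255,339),.07),red=((271,260),.071),blk=((334,262),.071),mm=((246,189),.043),sd1=((297,206),.01),sd2=((380,230),.013)))]:
    for k,(p,z) in pts.items(): print(n,k,ray(c,p,z))
for n in ['scene','side']:
    im=cv2.imread(f'pics/{n}0.png')
    x,y=(330,215) if n=='scene' else (300,265)
    u,v=(218,162) if n=='scene' else (335,173)
    A=cv2.resize(im[y-50:y+50,x-50:x+50],(400,400),interpolation=2) if n!='scene' else cv2.resize(im[y-50:y+50,x-30:x+70],(400,400),interpolation=2)
    B=cv2.resize(im[v-25:v+25,u-25:u+25],(400,400),interpolation=2)
    cv2.imwrite(f'pics/c_{n}.png',np.hstack([A,B]))
E
```

```text
scene pack [ 0.5205 -0.1869  0.016 ]
scene con [ 0.5421 -0.2068  0.016 ]
scene jar [0.4875 0.3957 0.07  ]
scene red [0.5344 0.229  0.071 ]
scene blk [0.4214 0.1909 0.071 ]
scene mm [ 0.6875 -0.0071  0.043 ]
scene sd1 [ 0.5659 -0.0213  0.01  ]
scene sd2 [0.3701 0.0064 0.013 ]
side pack [ 0.5212 -0.1832  0.016 ]
side con [ 0.5462 -0.1984  0.016 ]
side jar [0.4815 0.3946 0.07  ]
side red [0.524  0.2269 0.071 ]
side blk [0.4195 0.1907 0.071 ]
side mm [0.6753 0.0019 0.043 ]
side sd1 [ 0.5626 -0.0228  0.01  ]
side sd2 [ 0.3719 -0.0027  0.013 ]
```

The scene and side views agree: the pack is at about (0.521, -0.185) with yaw ≈ -0.65, and the magazine is at about (0.475, 0.21) with yaw ≈ 0.33. Next I'll move above the magazine for a close look, since it lies on the way to the pack.

>>> jog_arm(turn=[[0,0,0],[0,0,0],[0,0,0],[0,0,0],[0,0,0],[0,0,0],[0,0,0],[0,0,0],[0,0,0],[0,0,0],[0,0,0],[0,0,0],[0,0,0],[0,0,0],[0,0,0],[0,0,-0.116],[0,0,-0.116],[0,0,-0.116],[0,0,-0.116],[0,0,-0.116]], delta_pos=[[-0.0275,-0.0248,-0.004],[-0.0275,-0.0248,-0.004],[-0.0275,-0.0248,-0.004],[-0.0275,-0.0248,-0.004],[-0.0275,-0.0248,-0.004],[-0.0275,-0.0248,-0.004],[-0.0275,-0.0248,-0.004],[-0.0275,-0.0248,-0.004],[-0.0275,-0.0248,-0.004],[-0.0275,-0.0248,-0.004],[-0.0275,-0.0248,-0.004],[-0.0275,-0.0248,-0.004],[-0.0275,-0.0248,-0.004],[-0.0275,-0.0248,-0.004],[-0.0275,-0.0248,-0.004],[0,0,0],[0,0,0],[0,0,0],[0,0,0],[0,0,0]], gripper=[0.0854,0.0854,0.0854,0.0854,0.0854,0.0854,0.0854,0.0854,0.0854,0.0854,0.0854,0.0854,0.0854,0.0854,0.0854,0.0854,0.0854,0.0854,0.0854,0.0854])

```text
time: 1.82
tool_pos: [0.4744, 0.1912, 0.2628]
tcp_rot: [0.524, -3.097, 0.0]
wrist_force: [0.3, 0.2, -0.7]
width: 1.0
grip_force: 0.0
```

```bash
cat > snap.py <<'E'
import sys,pickle
from h import *
n=sys.argv[1]
s=read_state(); im=vision.read_camera('wrist'); pickle.dump((s,im),open(f'{n}.pkl','wb')); cv2.imwrite(f'pics/{n}.png',im[:,:,::-1])
R=Ro.from_rotvec(s['tcp_rot']).as_matrix(); print(s['time'],s['tool_pos'],np.degrees(np.arctan2(R[1,0],R[0,0])),R[:,2],s['q'],s['wrist_force'])
E
python3 snap.py mag1
```

```text
1.8167 [0.47443561 0.19124476 0.26279047] -160.78659066305926 [-7.14248929e-04 -1.95787105e-04 -9.99999726e-01] [ 3.34442421e-01 -8.08682123e-02  1.86914560e+00  5.06937265e-05
  1.35405421e+00 -1.57170206e+00] [ 0.30910946  0.20581658 -0.74080692]
```

View pics/mag1.png

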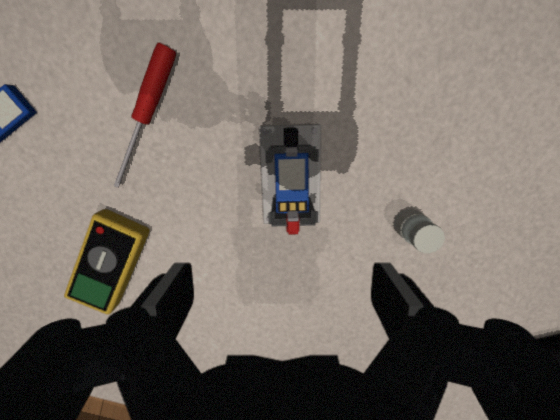

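The magazine is near the centre of the picture: red catch (293,227), black (291,137), base corners about (264,125), (320,125) and (263,224).

```bash
cat > ov.py <<'E'
from h import *
import pickle
np.set_printoptions(precision=4,suppress=True)
def overlay(n,pose,rects,box,sc,out,draw=True):
    s,im=pickle.load(open(n+'.pkl','rb')); cm=cam('wrist',s); x,y,yaw=pose
    I=cv2.resize(im[box[1]:box[3],box[0]:box[2],::-1],None,fx=sc,fy=sc,interpolation=cv2.INTER_CUBIC)
    for (x0,x1,y0,y1,z,col) in rects:
        P=np.array([[x0,y0],[x1,y0],[x1,y1],[x0,y1]])
        P=np.c_[P@np.array([[np.cos(yaw),np.sin(yaw)],[-np.sin(yaw),np.cos(yaw)]])+[x,y],np.full(4,z)]
        u=(proj(cm,P)-box[:2]+.5)*sc-.5
        cv2.polylines(I,[np.round(u).astype(int)],True,col,1,cv2.LINE_AA)
    cv2.imwrite('pics/'+out,I)
E
python3 - <<'E'
from ov import *
s,im=pickle.load(open('mag1.pkl','rb')); cm=cam('wrist',s)
r=ray(cm,(293,227),.071);b=ray(cm,(291.5,137),.071);print(r,b,(r+b)/2,np.linalg.norm(r-b))
for p in [(264,125),(320,125),(263,224),(318,224)]: print(ray(cm,p,.01))
c=(r+b)/2;d=r-b;yaw=np.arctan2(d[1],d[0]);print(yaw)
overlay('mag1',(c[0],c[1],yaw),[(-.07,.07,-.042,.042,.01,(0,255,0)),(-.04,.04,-.023,.023,.085,(0,0,255)),(-.038,.038,-.021,.021,.062,(0,255,255)),(-.067,.067,-.0065,.0065,.062,(255,0,255))],(230,100,350,250),4,'ovm1.png')
# pack in the corner
print(ray(cm,(10,112),.016))
E
```

```text
[0.5247 0.2238 0.071 ] [0.4204 0.1844 0.071 ] [0.4725 0.2041 0.071 ] 0.11152424588964568
[0.4202 0.1469 0.01  ]
[0.3953 0.2182 0.01  ]
[0.5548 0.1897 0.01  ]
[0.5279 0.2668 0.01  ]
0.361898061516822
[ 0.5142 -0.1698  0.016 ]
```

View pics/ovm1.png

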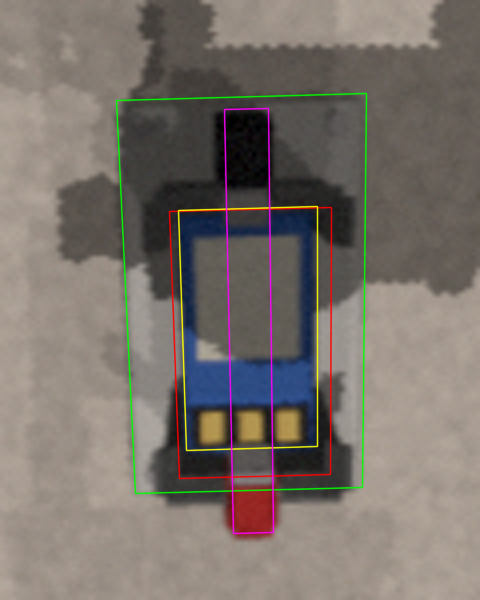

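The projected magazine model fits to about 1 mm; the remaining yaw error is about 0.005 rad. Next I'll move above the pack.

>>> jog_arm(turn=[[0,0,0],[0,0,0],[0,0,0],[0,0,0],[0,0,0],[0,0,0],[0,0,0],[0,0,0],[0,0,0],[0,0,0],[0,0,0],[0,0,0.12],[0,0,0.12],[0,0,0.12],[0,0,0.12],[0,0,0.12],[0,0,0.12],[0,0,0.12],[0,0,0.12],[0,0,0]], delta_pos=[[0.0073,-0.0336,0.0055],[0.0073,-0.0336,0.0055],[0.0073,-0.0336,0.0055],[0.0073,-0.0336,0.0055],[0.0073,-0.0336,0.0055],[0.0073,-0.0336,0.0055],[0.0073,-0.0336,0.0055],[0.0073,-0.0336,0.0055],[0.0073,-0.0336,0.0055],[0.0073,-0.0336,0.0055],[0.0073,-0.0336,0.0055],[0,0,0],[0,0,0],[0,0,0],[0,0,0],[0,0,0],[0,0,0],[0,0,0],[0,0,0],[0,0,0]], gripper=[0.0854,0.0854,0.0854,0.0854,0.0854,0.0854,0.0854,0.0854,0.0854,0.0854,0.0854,0.0854,0.0854,0.0854,0.0854,0.0854,0.0854,0.0854,0.0854,0.0854])

```text
time: 3.53
tool_pos: [0.5183, -0.1839, 0.2024]
tcp_rot: [-0.981, -2.984, -0.0]
wrist_force: [0.7, 0.4, -0.3]
width: 1.0
grip_force: 0.0
```

```bash
python3 snap.py pk1
python3 - <<'E'
from ov import *
s,im=pickle.load(open('pk1.pkl','rb')); cm=cam('wrist',s)
hsv=cv2.cvtColor(im,cv2.COLOR_RGB2HSV); m=cv2.inRange(hsv,(100,110,30),(130,255,255))
n,l,st,c=cv2.connectedComponentsWithStats(m); i=1+np.argmax(st[1:,4]); print(st[i])
h=cv2.convexHull(np.argwhere(l==i)[:,::-1].astype(np.float32))[:,0]
W=np.array([ray(cm,p,.016)[:2] for p in h],np.float32)
r=cv2.minAreaRect(W*1000); print(r, cv2.boxPoints(r))
x,y,w,hh=st[i][:4]; cv2.imwrite('pics/pkc.png',cv2.resize(im[y-20:y+hh+20,x-20:x+w+20,::-1],None,fx=3,fy=3))
E
```

```text
3.5333 [ 0.51825066 -0.18392469  0.20237482] 143.6203395451138 [-5.34772122e-04  2.08085455e-04 -9.99999835e-01] [-3.86317978e-01  2.85011993e-02  1.87345321e+00 -9.24192172e-06
  1.24021201e+00 -1.32216649e+00] [ 0.66133279  0.42786137 -0.32881912]
[266 156  35  62 827]
((523.13623046875, -185.6937255859375), (40.09229278564453, 75.1552734375), 52.768959045410156) [[ 481.0883 -178.9189]
 [ 540.9271 -224.3901]
 [ 565.1842 -192.4686]
 [ 505.3454 -146.9973]]
```

View pics/pk1.png

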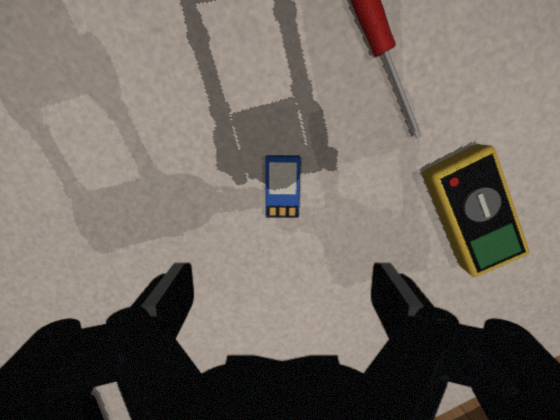

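The pack is at (0.523, -0.186) with yaw -37.2°, and its contacts point toward -tool x (pixel (283,211)). I'll align, descend and grip.

>>> jog_arm(turn=[[0,0,0.015],[0,0,0],[0,0,0],[0,0,0],[0,0,0],[0,0,0],[0,0,0],[0,0,0],[0,0,0],[0,0,0],[0,0,0]], delta_pos=[[-0.005,0.0015,0.02],[0,0,0.025],[0,0,0.025],[0,0,0.025],[0,0,0.025],[0,0,0.025],[0,0,0.025],[0,0,0.015],[0,0,0.01],[0,0,0.006],[0,0,0]], gripper=[0.065,0.065,0.065,0.065,0.065,0.065,0.065,0.065,0.065,0.065,0.065])

```text
time: 4.5
tool_pos: [0.5226, -0.1855, 0.0006]
tcp_rot: [-0.993, -2.978, -0.0]
wrist_force: [-0.6, 0.2, 0.5]
width: 0.759
grip_force: 0.0
```

>>> jog_arm(turn=[[0,0,0],[0,0,0],[0,0,0],[0,0,0],[0,0,0],[0,0,0],[0,0,0],[0,0,0]], delta_pos=[[0,0,0],[0,0,0],[0,0,0],[0,0,0],[0,0,0],[0,0,0],[0,0,0],[0,0,0]], gripper=[0.05,0.03,0.03,0.03,0.03,0.03,0.03,0.03], grip_force=70)

```text
time: 5.17
tool_pos: [0.5234, -0.1858, 0.0018]
tcp_rot: [0.995, 2.98, -0.0]
wrist_force: [0.4, 0.0, 0.2]
width: 0.35
grip_force: 0.0
```

```bash
python3 snap.py pk2; python3 -c "
import cv2,numpy as np
from workcell import vision
im=vision.read_camera('side')[:,:,::-1]; a=cv2.imread('pics/pk2.png')
b=cv2.resize(im[60:240,240:440],None,fx=2.1,fy=2.1)
cv2.imwrite('pics/v7.png',np.hstack([a[90:,60:440],b[:330]]))"
```

```text
5.1667 [ 0.52343094 -0.185804    0.00179504] 143.0587863336461 [ 1.50249427e-04 -8.63056991e-05 -9.99999985e-01] [-3.85927743e-01  2.49672845e-01  2.03158930e+00 -3.08744500e-05
  8.60158828e-01 -1.31195813e+00] [0.36141101 0.00210506 0.21201713]
```

View pics/v7.png

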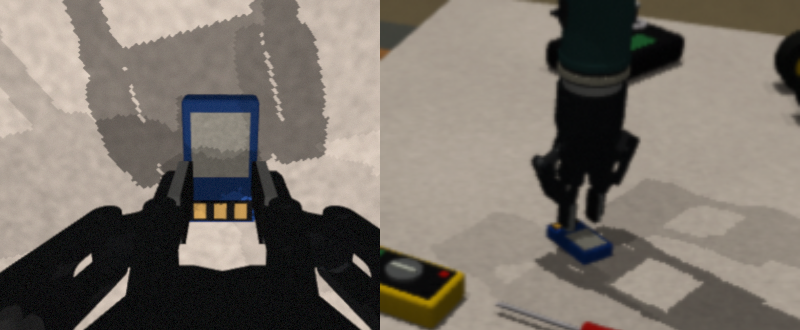

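Run:
```python
from ov import *
s,im=pickle.load(open('pk2.pkl','rb')); cm=cam('wrist',s); b=cam('side')
R=Ro.from_rotvec(s['tcp_rot']).as_matrix(); p=s['tool_pos']
for z in (0,-.003,-.016,-.02): 
  for y in (-.015,.015,-.025,.025): 
    P=p+R@np.array([0,y,z]); print(z,y,'side',proj(b,P),'wristcrop',proj(cm,P)-[60,90])
hsv=cv2.cvtColor(im,cv2.COLOR_RGB2HSV); m=cv2.inRange(hsv,(100,110,30),(130,255,255))
rows=np.where(m[:, 250:310].any(1))[0]; print(rows.min(),rows.max())
for y in (200,220,240,250): c=np.where(m[y])[0]; print(y,c.min(),c.max(), ray(cm,(c.min(),y),.016),ray(cm,(c.max(),y),.016))
print(ray(cm,(280,187),.016), ray(cm,(280,310),.016))
cv2.imwrite('pics/v8.png',cv2.resize(im[240:330,200:360,::-1],None,fx=5,fy=5,interpolation=2))
```

```text
0 -0.015 side [[338.8725 174.5068]] wristcrop [[196.619  154.0576]]
0 0.015 side [[329.1109 177.8987]] wristcrop [[245.6753 154.0517]]
0 -0.025 side [[342.0829 173.3912]] wristcrop [[180.2584 154.0635]]
0 0.025 side [[325.8126 179.0447]] wristcrop [[262.0284 154.0536]]
-0.003 -0.015 side [[338.9676 173.4815]] wristcrop [[196.2246 156.0155]]
-0.003 0.015 side [[329.1925 176.8679]] wristcrop [[246.055  156.0092]]
-0.003 -0.025 side [[342.1823 172.3677]] wristcrop [[179.6056 156.0219]]
-0.003 0.025 side [[325.8896 178.012 ]] wristcrop [[262.6662 156.0113]]
-0.016 -0.015 side [[339.383  169.0037]] wristcrop [[194.3609 165.2669]]
-0.016 0.015 side [[329.5491 172.3657]] wristcrop [[247.8492 165.2583]]
-0.016 -0.025 side [[342.6169 167.898 ]] wristcrop [[176.5208 165.2759]]
-0.016 0.025 side [[326.2262 173.5016]] wristcrop [[265.6803 165.2617]]
-0.02 -0.015 side [[339.512  167.6144]] wristcrop [[193.731  168.3932]]
-0.02 0.015 side [[329.6599 170.9687]] wristcrop [[248.4556 168.3839]]
-0.02 -0.025 side [[342.7518 166.5112]] wristcrop [[175.4782 168.4033]]
-0.02 0.025 side [[326.3306 172.102 ]] wristcrop [[266.699  168.3877]]
185 311
200 242 318 [ 0.4856 -0.1836  0.016 ] [ 0.5101 -0.151   0.016 ]
220 243 317 [ 0.4947 -0.1903  0.016 ] [ 0.5191 -0.1579  0.016 ]
240 244 316 [ 0.5042 -0.1973  0.016 ] [ 0.5284 -0.1651  0.016 ]
250 244 316 [ 0.5089 -0.2011  0.016 ] [ 0.5333 -0.1686  0.016 ]
[ 0.4922 -0.163   0.016 ] [ 0.5524 -0.2084  0.016 ]
```

View pics/v8.png

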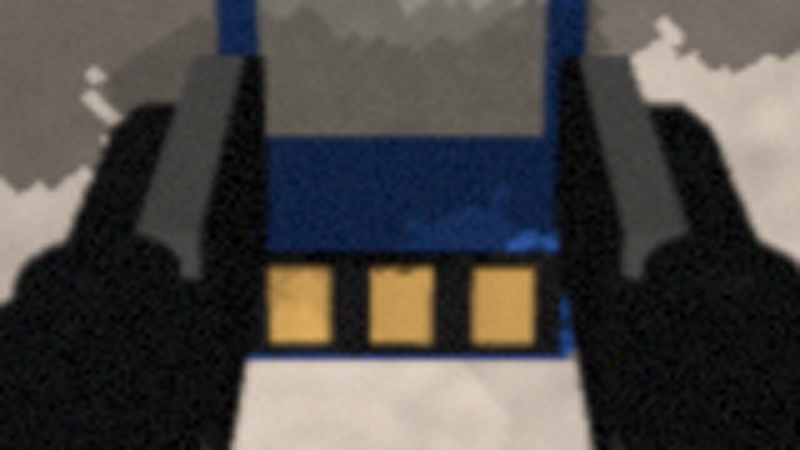

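Run:
```python
from ov import *
s,im=pickle.load(open('pk2.pkl','rb')); cm=cam('wrist',s)
R=Ro.from_rotvec(s['tcp_rot']).as_matrix(); p=s['tool_pos']
for x in (.011,0,-.011):
  for z in (0,-.01,-.02,-.03):
    u=proj(cm,[p+R@np.array([x,y,z]) for y in (-.015,.015,-.021,.021)]); print(x,z,u[:,0],u[0,1])
print(read_state()['width'],read_state()['grip_force'],read_state()['wrist_force'])
```

```text
0.011 0 [256.1877 306.0903 246.2028 316.071 ] 227.10523067857818
0.011 -0.01 [254.7746 307.4508 244.2343 317.9864] 233.06140340007912
0.011 -0.02 [253.1948 308.9716 242.0337 320.1275] 239.71897874905832
0.011 -0.03 [251.4171 310.683  239.5571 322.5371] 247.2098503450126
0 0 [256.619  305.6753 246.8036 315.4867] 244.05759585153402
0 -0.01 [255.2541 306.9894 244.9022 317.3367] 250.83365450049357
0 -0.02 [253.731  308.4556 242.7806 319.401 ] 258.39323259745925
0 -0.03 [252.0208 310.1021 240.398  321.719 ] 266.88091967830326
-0.011 0 [257.0344 305.2755 247.3822 314.9238] 260.4474531279991
-0.011 -0.01 [255.715  306.5457 245.5442 316.7121] 267.98585566045136
-0.011 -0.02 [254.2454 307.9605 243.4971 318.704 ] 276.38061374804226
-0.011 -0.03 [252.5984 309.546  241.2028 320.9362] 285.78691096270495
0.35176514807674236 0.0 [ 0.0693  0.2379 -0.3919]
```

The picture and the numbers agree that the fingers closed above the pack. The fingertips sit about 30 mm behind the reported TCP, and the pack is undisturbed. I'll reopen and go lower in steps, watching the force.

>>> jog_arm(turn=[[0,0,0],[0,0,0],[0,0,0],[0,0,0],[0,0,0],[0,0,0],[0,0,0]], delta_pos=[[0,0,0],[0,0,0],[0,0,0],[0,0,0.005],[0,0,0.005],[0,0,0.004],[0,0,0]], gripper=[0.065,0.065,0.065,0.065,0.065,0.065,0.065])

```text
time: 5.85
tool_pos: [0.5222, -0.1853, -0.0138]
tcp_rot: [-0.995, -2.977, -0.0]
wrist_force: [-0.2, 0.8, -0.5]
width: 0.758
grip_force: 0.0
```

```bash
python3 snap.py pk3
python3 - <<'E'
from ov import *
s,im=pickle.load(open('pk3.pkl','rb'));cm=cam('wrist',s)
R=Ro.from_rotvec(s['tcp_rot']).as_matrix(); p=s['tool_pos']; w=s['width']*.0854
print(w,s['wrist_force'])
for z in (-.02,-.03,-.035,-.04,-.045): print(z,proj(cm,[p+R@np.array([.011,y*w/2,z]) for y in (-1,1)]).ravel())
from workcell import vision
b=vision.read_camera('side')
cv2.imwrite('pics/v9.png',np.hstack([cv2.resize(im[150:350,170:390,::-1],(440,400)),cv2.resize(b[130:210,290:360,::-1],(350,400))]))
E
```

```text
5.85 [ 0.52220419 -0.18531329 -0.01379327] 143.05222511930285 [-2.31589526e-03  9.41897485e-04 -9.99996875e-01] [-3.85957101e-01  2.71842893e-01  2.03937769e+00  1.08212793e-06
  8.32872180e-01 -1.31189461e+00] [-0.19239497  0.82031591 -0.51623005]
0.06474447588932204 [-0.1924  0.8203 -0.5162]
-0.02 [220.8684 239.7334 341.2794 239.7209]
-0.03 [217.0652 247.2293 345.0137 247.2126]
-0.035 [214.9788 251.3408 347.0622 251.3217]
-0.04 [212.7527 255.7273 349.2478 255.7055]
-0.045 [210.3722 260.4173 351.5848 260.3924]
```

View pics/v9.png

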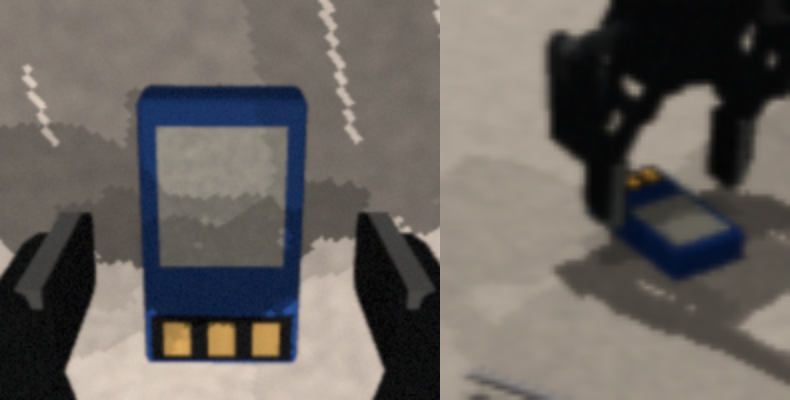

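The tips sit about 39 mm behind the TCP at this opening, roughly 25 mm above the bench, and they straddle the pack evenly: tips at picture x 217 and 348, pack centre at 281. I'll go 14 mm lower and grip.

>>> jog_arm(turn=[[0,0,0],[0,0,0],[0,0,0],[0,0,0],[0,0,0],[0,0,0],[0,0,0],[0,0,0],[0,0,0],[0,0,0]], delta_pos=[[0,0,0.005],[0,0,0.005],[0,0,0.003],[0,0,0],[0,0,0],[0,0,0],[0,0,0],[0,0,0],[0,0,0],[0,0,0]], gripper=[0.065,0.065,0.065,0.05,0.038,0.038,0.038,0.038,0.038,0.038], grip_force=70)

```text
time: 6.78
tool_pos: [0.5234, -0.1858, -0.0253]
tcp_rot: [0.995, 2.98, -0.0]
wrist_force: [0.3, 0.1, -1.3]
width: 0.468
grip_force: 71.5
```

Gripped. I'll lift while refining the magazine pose from the earlier picture.

>>> jog_arm(turn=[[0,0,0],[0,0,0],[0,0,0],[0,0,0],[0,0,0],[0,0,0],[0,0,0],[0,0,0]], delta_pos=[[0,0,-0.01],[0,0,-0.025],[0,0,-0.03],[0,0,-0.03],[0,0,-0.03],[0,0,-0.03],[0,0,-0.015],[0,0,0]], gripper=[0.038,0.038,0.038,0.038,0.038,0.038,0.038,0.038])

```text
time: 7.45
tool_pos: [0.5268, -0.1871, 0.1507]
tcp_rot: [0.992, 2.97, -0.001]
wrist_force: [0.3, -0.4, -0.3]
width: 0.473
grip_force: 71.6
```

```bash
python3 snap.py held
python3 - <<'E'
from ov import *
from scipy.optimize import least_squares
s,im=pickle.load(open('mag1.pkl','rb'));cm=cam('wrist',s)
hsv=cv2.cvtColor(im,cv2.COLOR_RGB2HSV); m=cv2.inRange(hsv,(100,90,20),(130,255,255)); m[:,:250]=0;m[:,330:]=0;m[:140]=0;m[225:]=0
L=[];Rr=[]
for y in range(158,202):
    c=np.where(m[y])[0]
    if len(c): L.append(ray(cm,(c.min()-.5,y),.062)[:2]);Rr.append(ray(cm,(c.max()+.5,y),.062)[:2])
L=np.array(L);Rr=np.array(Rr)
for A in(L,Rr): v=cv2.fitLine(A.astype(np.float32),cv2.DIST_HUBER,0,1e-5,1e-5).ravel();print('edge yaw',np.arctan2(v[1],v[0]),v[2:])
mid=(L+Rr)/2; v=cv2.fitLine(mid.astype(np.float32),cv2.DIST_HUBER,0,1e-5,1e-5).ravel();print('mid yaw',np.arctan(v[1]/v[0]),v[2:],np.median(np.linalg.norm(L-Rr,axis=1)))
# red/black housings centroids
r=cv2.inRange(hsv,(0,120,60),(8,255,255))|cv2.inRange(hsv,(172,120,60),(180,255,255)); r[:200]=0;r[:,:270]=0;r[:,320:]=0
ys,xs=np.where(r);print('red',xs.min(),xs.max(),ys.min(),ys.max())
P=ray(cm,((xs.min()+xs.max())/2,(ys.min()+ys.max())/2),.07);print(P)
d=im.max(2)<28; d[:126]=0;d[146:]=0;d[:,:275]=0;d[:,310:]=0;ys,xs=np.where(d);print('blk',xs.min(),xs.max(),ys.min(),ys.max(),ray(cm,((xs.min()+xs.max())/2,137),.07))
# brass and white label centroid of loaded pack
g=cv2.inRange(hsv,(12,100,90),(32,255,255)); g[:195]=0;g[220:]=0;g[:,:275]=0;g[:,312:]=0;ys,xs=np.where(g);print('brass',ray(cm,((xs.min()+xs.max())/2,(ys.min()+ys.max())/2),.062))
# held pack
s,im=pickle.load(open('held.pkl','rb'));cm=cam('wrist',s);hsv=cv2.cvtColor(im,cv2.COLOR_RGB2HSV)
m=cv2.inRange(hsv,(100,110,25),(130,255,255))
ys,xs=np.where(m);print(xs.min(),xs.max(),ys.min(),ys.max())
R=Ro.from_rotvec(s['tcp_rot']).as_matrix(); p=s['tool_pos']
def tool(px,zt): # ray in tool plane z=zt
    k,d,Rc,t=cm;u=cv2.undistortPoints(np.array([[px]],float),k,d)[0,0];o=-Rc.T@t;r=R.T@(Rc.T@np.array([u[0],u[1],1]));o=R.T@(o-p);return o+r*(zt-o[2])/r[2]
y0=ys.min()
for y in range(y0+2,250,10):
    c=np.where(m[y])[0];print(y,tool((c.min()-.5,y),-.0413),tool((c.max()+.5,y),-.0413))
g=cv2.inRange(hsv,(12,100,90),(32,255,255));g[:250]=0;g[350:]=0;g[:,:240]=0;g[:,320:]=0;ys,xs=np.where(g)
print('brass',xs.min(),xs.max(),ys.min(),ys.max(),tool(((xs.min()+xs.max())/2,(ys.min()+ys.max())/2),-.0413))
E
```

```text
7.45 [ 0.52676966 -0.18713234  0.15065058] 143.05897272042762 [ 0.00906544 -0.0037025  -0.99995205] [-3.85884479e-01  7.82485607e-02  1.91962406e+00 -2.00852588e-05
  1.13392751e+00 -1.31194163e+00] [ 0.3065743  -0.39694902 -0.28321282]
edge yaw 0.36326295 [0.4724 0.1822]
edge yaw 0.3599938 [0.4567 0.2194]
mid yaw 0.3637532 [0.4688 0.2025] 0.040371852058237775
red 286 298 219 233
[0.5236 0.2227 0.07  ]
blk 284 297 128 145 [0.4203 0.1837 0.07  ]
brass [0.5007 0.2148 0.062 ]
237 327 197 343
199 [ 0.0391 -0.018  -0.0413] [ 0.0391  0.0189 -0.0413]
209 [ 0.0345 -0.0199 -0.0413] [ 0.0345  0.0209 -0.0413]
219 [ 0.0298 -0.0201 -0.0413] [ 0.0298  0.0206 -0.0413]
229 [ 0.0249 -0.0199 -0.0413] [ 0.0249  0.0208 -0.0413]
239 [ 0.02   -0.0196 -0.0413] [ 0.02    0.0206 -0.0413]
249 [ 0.015  -0.0198 -0.0413] [ 0.015   0.0208 -0.0413]
brass 251 313 324 341 [-0.0311  0.0005 -0.0413]
```

The magazine is at about (0.4718, 0.2037) with yaw 0.362, and the pack is centred in the grip within about 0.5 mm. I'll carry it over.

>>> jog_arm(turn=[[0,0,-0.12],[0,0,-0.12],[0,0,-0.12],[0,0,-0.12],[0,0,-0.12],[0,0,-0.12],[0,0,-0.12],[0,0,-0.12],[0,0,-0.0467],[0,0,0],[0,0,0],[0,0,0],[0,0,0],[0,0,0],[0,0,0],[0,0,0],[0,0,0],[0,0,0],[0,0,0],[0,0,0]], delta_pos=[[0,0,0],[0,0,0],[0,0,0],[0,0,0],[0,0,0],[0,0,0],[0,0,0],[0,0,0],[0,0,0],[-0.005,0.02,0],[-0.0095,0.039,0],[-0.0095,0.039,0],[-0.0095,0.039,0],[-0.0095,0.039,0],[-0.0095,0.039,0],[-0.0095,0.039,0],[-0.0095,0.039,0],[-0.0095,0.039,0],[-0.0055,0.037,0],[-0.003,0.013,0]], gripper=[0.038,0.038,0.038,0.038,0.038,0.038,0.038,0.038,0.038,0.038,0.038,0.038,0.038,0.038,0.038,0.038,0.038,0.038,0.038,0.038])

```text
time: 9.17
tool_pos: [0.4688, 0.2068, 0.1424]
tcp_rot: [0.569, -3.085, -0.002]
wrist_force: [1.1, 0.7, -1.2]
width: 0.47
grip_force: 71.5
```

>>> jog_arm(turn=[[0,0,0],[0,0,0],[0,0,0],[0,0,0]], delta_pos=[[0,0,0],[0,0,0],[0,0,0],[0,0,0]], gripper=[0.038,0.038,0.038,0.038])

```text
time: 9.5
tool_pos: [0.4715, 0.2018, 0.1437]
tcp_rot: [0.563, -3.089, 0.001]
wrist_force: [0.3, -0.5, -1.6]
width: 0.474
grip_force: 71.5
```

```bash
python3 snap.py over
python3 - <<'E'
from ov import *
s,im=pickle.load(open('over.pkl','rb'))
x,y=s['tool_pos'][:2]
R=Ro.from_rotvec(s['tcp_rot']).as_matrix()
d=np.array([.4718,.2037])-s['tool_pos'][:2]; print('delta tool',R[:2,:2].T@d)
ub=s['tool_pos'][2]+.0255
yaw=.362
overlay('over',(.4718,.2037,yaw),[(-.07,.07,-.042,.042,.01,(0,255,0)),(-.04,.04,-.023,.023,.085,(0,0,255)),(-.067,.067,-.0065,.0065,.062,(255,0,255))],(180,110,390,370),2.3,'ovm2.png')
E
```

```text
9.5 [0.47146493 0.20176853 0.14374619] -159.3436142366329 [-0.00153871 -0.0010183  -0.9999983 ] [ 3.56108835e-01  4.08976406e-03  2.01025985e+00 -4.62360874e-04
  1.12904026e+00 -1.57501176e+00] [ 0.27870531 -0.48614992 -1.57131937]
delta tool [-0.001   0.0017]
```

View pics/ovm2.png

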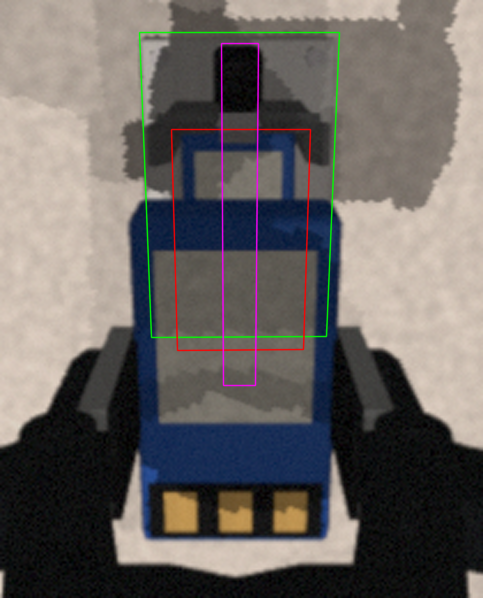

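The pack is held label up, with contacts toward the red end. The overlay fits the black catch at (239,45–110) within about 0.5 mm. Next I'll lower the pack into the mouth.

>>> jog_arm(turn=[[0,0,0],[0,0,0],[0,0,0],[0,0,0],[0,0,0],[0,0,0],[0,0,0],[0,0,0],[0,0,0]], delta_pos=[[-0.0005,0.001,0.015],[0,0,0.02],[0,0,0.02],[0,0,0.015],[0,0,0.008],[0,0,0.006],[0,0,0.005],[0,0,0],[0,0,0]], gripper=[0.038,0.038,0.038,0.038,0.038,0.038,0.038,0.038,0.038], grip_force=90)

```text
time: 10.3
tool_pos: [0.4725, 0.2043, 0.0562]
tcp_rot: [-0.565, 3.09, 0.0]
wrist_force: [-0.1, 0.2, -1.2]
width: 0.462
grip_force: 85.8
```

>>> jog_arm(turn=[[0,0,0],[0,0,0],[0,0,0],[0,0,0],[0,0,0],[0,0,0],[0,0,0]], delta_pos=[[0,0,0.002],[0,0,0.002],[0,0,0.002],[0,0,0.002],[0,0,0.002],[0,0,0],[0,0,0]], gripper=[0.038,0.038,0.038,0.038,0.038,0.038,0.038])

```text
time: 10.88
tool_pos: [0.4725, 0.2045, 0.0459]
tcp_rot: [-0.565, 3.089, 0.0]
wrist_force: [1.1, 1.1, -1.2]
width: 0.461
grip_force: 85.9
```

>>> jog_arm(turn=[[0,0,0],[0,0,0],[0,0,0],[0,0,0],[0,0,0],[0,0,0]], delta_pos=[[0,0,0.002],[0,0,0.002],[0,0,0.002],[0,0,0.002],[0,0,0.002],[0,0,0]], gripper=[0.038,0.038,0.038,0.038,0.038,0.038])

```text
time: 11.38
tool_pos: [0.4734, 0.2048, 0.0366]
tcp_rot: [-0.565, 3.088, 0.001]
wrist_force: [1.8, 1.4, 4.6]
width: 0.465
grip_force: 86.4
```

>>> jog_arm(turn=[[0,0,0],[0,0,0],[0,0,0],[0,0,0],[0,0,0],[0,0,0]], delta_pos=[[0,0,0.002],[0,0,0.002],[0,0,0.002],[0,0,0.002],[0,0,0.002],[0,0,0]], gripper=[0.038,0.038,0.038,0.038,0.038,0.038])

```text
time: 11.88
tool_pos: [0.4733, 0.2047, 0.0264]
tcp_rot: [-0.565, 3.088, 0.001]
wrist_force: [2.3, 1.4, 3.2]
width: 0.465
grip_force: 86.4
```

>>> jog_arm(turn=[[0,0,0],[0,0,0],[0,0,0],[0,0,0],[0,0,0],[0,0,0],[0,0,0],[0,0,0]], delta_pos=[[0,0,0.002],[0,0,0.002],[0,0,0.002],[0,0,0.002],[0,0,0.002],[0,0,0],[0,0,0],[0,0,0]], gripper=[0.038,0.038,0.038,0.038,0.038,0.038,0.038,0.038])

```text
time: 12.55
tool_pos: [0.4732, 0.2047, 0.0166]
tcp_rot: [-0.565, 3.088, 0.001]
wrist_force: [2.2, 1.4, 5.0]
width: 0.468
grip_force: 86.6
```

```bash
python3 snap.py press
python3 - <<'E'
from ov import *
for n in('held','over','press'):
    s,im=pickle.load(open(n+'.pkl','rb'));hsv=cv2.cvtColor(im,cv2.COLOR_RGB2HSV)
    g=cv2.inRange(hsv,(12,100,70),(32,255,255));g[:290]=0;g[350:]=0;g[:,:240]=0;g[:,320:]=0;ys,xs=np.where(g)
    m=cv2.inRange(hsv,(100,110,25),(130,255,255));m[:185]=0;y2,x2=np.where(m)
    print(n,xs.min(),xs.max(),ys.min(),ys.max(),y2.min(),x2.min(),x2.max())
E
```

```text
12.55 [0.47324524 0.20472964 0.01656808] -159.26533201465872 [ 2.29406486e-03  8.28447663e-04 -9.99997025e-01] [ 3.60011744e-01  1.59307380e-01  2.10946119e+00 -4.29348930e-05
  8.70385232e-01 -1.57264513e+00] [2.24708626 1.43116511 4.97421526]
held 251 313 324 341 197 237 327
over 251 313 324 341 185 237 327
press 251 313 323 341 192 237 328
```

There's no slip, and the underside is at about 42 mm, below the 46 mm catch line. I'll press slightly further, then release and back off.

>>> jog_arm(turn=[[0,0,0],[0,0,0],[0,0,0],[0,0,0],[0,0,0],[0,0,0],[0,0,0],[0,0,0],[0,0,0]], delta_pos=[[0,0,0.0015],[0,0,0],[0,0,0],[0,0,0],[0,0,0],[0,0,0],[0,0,0],[0,0,0],[0,0,0]], gripper=[0.038,0.038,0.038,0.05,0.06,0.065,0.065,0.065,0.065])

```text
time: 13.35
tool_pos: [0.4714, 0.2041, 0.0137]
tcp_rot: [0.565, -3.089, 0.0]
wrist_force: [-0.4, -0.8, -0.7]
width: 0.759
grip_force: 0.0
```

>>> jog_arm(turn=[[0,0,0],[0,0,0],[0,0,0],[0,0,0],[0,0,0],[0,0,0],[0,0,0],[0,0,0],[0,0,0],[0,0,0],[0,0,0]], delta_pos=[[0,0,-0.005],[0,0,-0.015],[0,0,-0.025],[0,0,-0.03],[0,0,-0.03],[0,0,-0.03],[0,0,-0.03],[0,0,-0.03],[0,0,-0.01],[0,0,0],[0,0,0]], gripper=[0.065,0.065,0.065,0.065,0.065,0.065,0.065,0.065,0.065,0.065,0.065])

```text
time: 14.27
tool_pos: [0.472, 0.2043, 0.2192]
tcp_rot: [-0.565, 3.09, 0.0]
wrist_force: [-0.4, 0.9, -0.5]
width: 0.764
grip_force: 0.0
```

```bash
python3 snap.py fin
python3 - <<'E'
from ov import *
s,im=pickle.load(open('fin.pkl','rb'))
b=vision.read_camera('side')
overlay('fin',(.4718,.2037,.362),[(-.038,.038,-.021,.021,.062,(0,255,255))],(230,100,350,250),4,'f1.png')
A=cv2.imread('pics/f1.png'); B0=cv2.imread('pics/side0.png')
f=lambda I:cv2.resize(I[235:310,255:350],(316,250),interpolation=2)
cv2.imwrite('pics/v10.png',np.hstack([A[:,:],np.vstack([f(B0),f(b[:,:,::-1]),np.zeros((100,316,3),np.uint8)])]))
E
```

```text
14.2667 [0.47197621 0.20427207 0.21919614] -159.26396872317338 [ 6.78365197e-04  2.63722725e-04 -9.99999735e-01] [ 3.60018648e-01 -5.32905737e-02  1.92300679e+00  8.19842683e-06
  1.27114865e+00 -1.57269212e+00] [-0.38320532  0.88134825 -0.47298779]
```

View pics/v10.png

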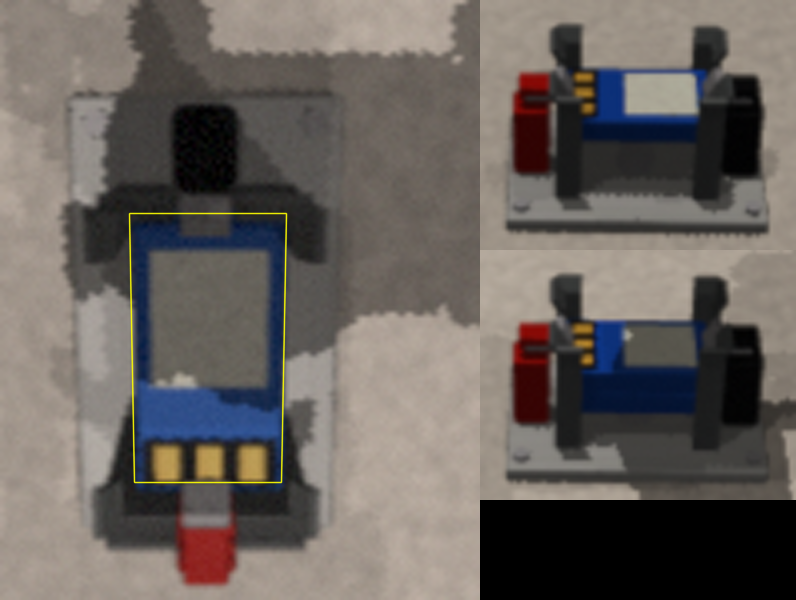

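The two-pack stack now has its top at the same height as the first pack had before (label row at about 325–365 in the lower crop, matching 73–115 in the upper one). Both catches lie over its ends, at (205,215) and (207,505), with the contacts at the red end. Handing in.

```bash
python3 -c "
from workcell import ticket; print(ticket.finish_job())"
```

```text
the job is handed in; nothing more can be done
None
```

The pack is in the magazine on top of the first one, label up with its contacts at the red end; the last pictures show both catches over it, the arm is clear, and the job was handed in at about 14 s (no verdict came back).

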